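Lock the push-and-turn pot and lay the brass die on the games board

ROBOT

A 6-joint arm with a two-finger parallel gripper is mounted at the origin on the work surface. World frame = base frame: x ahead of the robot, y to its left, z up, the work surface at z = 0. Lengths are in m, angles in rad, forces in N, time in s.
With the tool pointing down it reaches from about 0.325 to 0.9 m from the base axis. Payload 3.5 kg.
Tool frame: the origin (TCP) lies at the centre of the arm's flange, where the gripper is bolted on; the fingertips stand 173 mm ahead of it and the grasp point (between the pads) lies 155 mm ahead of it (grasp_offset is the distance from the TCP to the grasp point, in m); z points along the fingers, y is the direction in which the jaws open and shut (so a half turn about z gives the same grasp; the last joint's range is limited). The gripper opens to 85 mm and grips with 20 to 120 N. Pads are 22 mm wide; open, the fingers measure 114 mm over their backs; the gripper's body (76 mm by 85 mm) begins 54 mm behind the grasp point. The pads swing forward as they close: fully open they stand 13 mm farther back than shut.
Start: joints at [-0.103, 0.276, -0.026, 1.268, 0, 1.467], TCP at [0.625, -0, 0.405] pointing down, gripper open.
Joint ranges: [-3.12, 3.12], [-0.85, 1.88], [-1.08, 1.24], [-1.95, 2.15], [-1.57, 1.53], [-3.14, 3.14]. Speed limits (rad/s): [2.57, 2.57, 3.14, 3.14, 3.14, 3.14].

INTERFACE

Orientations are given as a 3x3 rotation matrix whose columns are the frame's x, y, z axes.
In Python, from workcell import get_state, get_image, calibration, finish_job, grasp_offset gives the robot as it stands.
- The arm moves only by the tool carry_out, never from a script. Its argument "series" is a list that holds one entry, the list of rows, each a list of 7 numbers: the turn, a rotation vector about the world's x, y, z in rad, then the shift along the world's x, y, z in cm, then the finger opening in cm, from 0 to 8.54. In form: [[[rx, ry, rz, tx, ty, tz, hand], ...]]. A call has 1 to 8 rows; each row is the pose to reach, as a shift and turn from the pose commanded when the call began; what a row does not reach only later rows make up. A row lasts 1/10 s, in which the tool goes at most 50 mm and 8.59 degrees, less where a joint would pass 70% of its speed; a pose out of reach is approached as far as the arm can. A call with a gripper value outside its range is refused whole. The fingers move at their own pace and stop on an object; "force" is the grip in N (left out, the last holds). Time passes only in rows, so rows that repeat a pose let the fingers close. It gives the time, the measured TCP pose, the force and the opening at its end, in the units of the state.
- get_state(): the state, without advancing time (a new reading comes with each control period).
- get_image(name): name is "scene" or "side" or "wrist"; returns the picture (384x512x3 uint8, red, green, blue); there is no depth.
- calibration(name): a dict with "fx", "fy", "cx", "cy" (pixels), "position" and "rotation" of the camera in the world. Camera axes: x right, y up, looking along -z (the intrinsics and any distortion apply to the point x, -y, -z); pixel columns grow to the right and rows downward; lengths in m; the calibration is good to about 2 mm. A picture is of the moment at which its call begins: read the wrist's pose just before it. calibration takes no time and is no camera call; for the wrist camera it gives the pose at the moment of the call.
- finish_job(): hands the job in, once; it reports no verdict.
The state is a dict: "time_s": time; "joint_positions": joint angles; "qd": joint speeds; "tau": joint torques, N m; "position": TCP position; "tcp_rot": TCP orientation; "force": force on the tool from outside, world axes, zero at the start; "moment": the same for the moment, N m; "grip_width": finger opening in m.
Only numpy, scipy, OpenCV 4.12 (cv2) and the standard library are available. Lean on these libraries where they do the work, as an engineer would, in place of code of your own. Each camera call takes 0.05 s, during which the arm holds its last target. There are 200 camera calls.

TASK

Get the games board ready to put away: lock the bamboo pot by pressing its teal cap down against the spring and, while it is down, turning it clockwise until the lid inside comes to its stop with its red arrow at the pot's red mark, then let the cap spring back up. Also lay the brass-coloured die in the small square drawn on the board, flat, squared up with the outline and with its six still uppermost. Either order will do; leave the egg cup standing on its drawn ring and the black die where it lies.

Things in the scene. Friction and masses are not known exactly. Their poses are not given: they have to be found in the camera images.
- board: dark wood board fixed to the shelf, 200 (x) by 280 (y) by 8 mm thick, no rim, with pale outlines drawn on its top; origin at the centre of its underside, z up
- die_spot (a point): centre of the small square drawn on the board's top (43 mm outside, sides along the board's x and y); on the top surface, 8 mm above the shelf
- cup_spot (a point): centre of the 58 mm ring drawn on the board, where the egg cup stands; on the top surface
- pot: round bamboo pot fixed fast on the board inside the largest ring, 76 mm in diameter; its flat shoulder is 60 mm above its underside. Origin at the centre of its underside, z up, and on the axis of the cap; the red mark lies toward its +x
- closed_mark (a point): the red mark on the pot's shoulder, 34 mm from the axis, 60 mm above the pot's underside
- cap_top (a point): centre of the top of the teal cap, a ribbed round shell 56 mm in diameter and 34 mm tall with a clear window in its top. Up, it stands 8 mm clear of the pot's shoulder, its top 102 mm above the pot's underside. It cannot be taken off
- cap (a joint): how far the cap is pressed down, m: 0 up, 0.007 fully down. Its spring takes 3 N to start and 9 N at the bottom, and lifts it again when released. When up, the cap spins freely without end and turns nothing. If lug meets lug head-on the cap stops 2 to 4 mm down: turn it slightly clockwise and press on
- inner_lid (a joint): turn of the white inner lid with the red arrow, seen through the cap's window, rad: clockwise from above is positive, 1.0 is the stop (locked, arrow at the red mark); starts at 0 to 0.35. It turns only when 3 lugs in the cap, pressed down 5 mm or more, catch its 12 lugs (up to 0.3 rad of play first); resists with 0.1 N m, stays where left. Several grasps may be used
- brass_die: brass-coloured aluminium die, 25 mm cube, about 40 g, black pips, six uppermost; origin at the centre of its underside, axes along its edges, z up; it starts on the shelf to the left or right of the board
- black_die: black plastic die, 25 mm cube with white pips, a bystander on the other side of the board; origin at the centre of its underside
- egg_cup: white ceramic egg cup, 47 mm across, 58 mm tall, loose in its ring on the board; origin at the centre of its underside
Things that resemble listed ones, but are neither listed nor needed, are in the scene too. Of the things that look like the brass_die, take the one that is farthest to the robot's right at the start.

How it is judged:
At the end, for the whole second after the job is handed in: Inner lid turned past 0.88 rad (stop at 1.0); cap sprung up (pressed under 1.5 mm); brass die at rest flat on the board, six up, within 12 mm of the square's centre and 0.26 rad of square with it; egg cup upright within 20 mm of its ring's centre (value of joint inner_lid above 0.88 rad and value of joint cap below 0.0015 m and horizontal distance between brass_die and die_spot below 0.012 m and z of brass_die in the frame of board between 0.005 and 0.011 m and angle between brass_die's own z axis and vertical below 0.1 rad and (angle between the x axis of brass_die and the x axis of board, either way round below 0.26 rad or angle between the x axis of brass_die and the y axis of board, either way round below 0.26 rad) and linear speed of brass_die below 0.01 m/s and horizontal distance between egg_cup and cup_spot below 0.02 m and angle between egg_cup's own z axis and vertical below 0.15 rad); the robot touches nothing.
It fails at once if the egg cup is knocked over or pushed off its place (30 mm) (distance of egg_cup from where it was at the start of the episode above 0.03 m or angle between egg_cup's own z axis and vertical above 0.5 rad).
It fails at once if the black die is moved by more than 30 mm (distance of black_die from where it was at the start of the episode above 0.03 m).
It also fails if it takes over 56 s, if anything falls off the work surface, if the arm or the gripper's body presses on something with over 40 N, if the wrist force passes 120 N, or if a joint passes its speed limit or range.

## Working session

There is one attempt and no reset: what is moved stays moved. The work goes in short steps, Python scripts to look and compute and a tool call to move; the robot and the scene stay as the last step left them, time stands still between calls to the robot, and variables do not carry over. Pictures are saved under pics/ and viewed, about 8 in all and at most 12, crops included, and the job is handed in when it is done.

Besides the shell and the picture viewer there is one more tool, called after ">>>" by a JSON object that holds its "op" and its "data", one argument or row to a line. carry_out: Moves the arm, as the interface text tells. Its arguments: {"type":"object","properties":{"series":{"type":"array"},"force":{"type":"number"}},"required":["series"]}

```bash
mkdir -p pics; ls; cat > h.py <<'E'
import numpy as np, cv2
from workcell import *
def snap(n,f):
    c=calibration(n); im=get_image(n); cv2.imwrite('pics/'+f+'.png',im[:,:,::-1]); return im,c
def ray(c,u,v,z):
    R=np.array(c['rotation']);p=np.array(c['position'])
    d=R@np.array([(u-c['cx'])/c['fx'],-(v-c['cy'])/c['fy'],-1]); return p+d*(z-p[2])/d[2]
def proj(c,P):
    q=np.array(c['rotation']).T@(np.array(P)-c['position']); return c['cx']+c['fx']*q[0]/-q[2], c['cy']-c['fy']*q[1]/-q[2]
E
python3 - <<'E'
from h import *
s=get_state();print(s['time_s'],s['position'],s['tcp_rot'],s['force'],s['grip_width'])
ims=[]
for n in ['scene','side','wrist']:
    im,c=snap(n,n+'0');ims.append(im);print(n,c)
b=np.hstack([ims[0],ims[2]]);cv2.imwrite('pics/a.png',cv2.resize(b,(800,300))[:,:,::-1])
E
```

```text
pics
0.0 [6.24611764e-01 3.62725441e-05 4.03549990e-01] [[ 6.14221956e-06  9.99997563e-01 -2.20775964e-03]
 [ 9.99999968e-01 -5.58700728e-06  2.51488290e-04]
 [ 2.51475342e-04 -2.20776111e-03 -9.99997531e-01]] [ 0.45292723  0.52641761 -0.19349928] 0.08571574374222928
scene {'fx': 482.3320630971826, 'fy': 482.3320630971826, 'cx': 246.13602475511516, 'cy': 192.56837399924152, 'position': array([ 1.04009527, -0.23359672,  0.8363627 ]), 'rotation': array([[ 0.43596436, -0.70990576,  0.55314454],
       [ 0.89994172,  0.34820498, -0.26240844],
       [-0.00632242,  0.61219858,  0.79067878]])}
side {'fx': 356.79645402007435, 'fy': 356.79645402007435, 'cx': 256.4555361761278, 'cy': 197.27050874555127, 'position': array([ 0.30473027, -0.62612989,  0.54844877]), 'rotation': array([[ 0.93609791,  0.21202309, -0.28065445],
       [-0.35156394,  0.53877377, -0.76558842],
       [-0.01111317,  0.8153337 ,  0.57888467]])}
wrist {'fx': 318.54489654635637, 'fy': 318.54489654635637, 'cx': 251.26269199109345, 'cy': 190.0337418328691, 'position': array([0.6247022 , 0.06758496, 0.37308618]), 'rotation': array([[ 0.99999259, -0.00231545,  0.00307706],
       [ 0.00141409,  0.96401283,  0.26585197],
       [-0.00358189, -0.26584564,  0.96400895]])}
```

View pics/scene0.png

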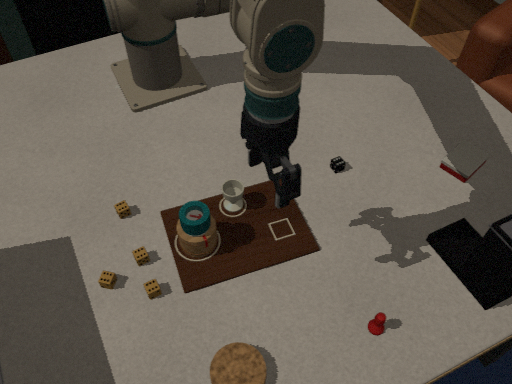

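View pics/wrist0.png

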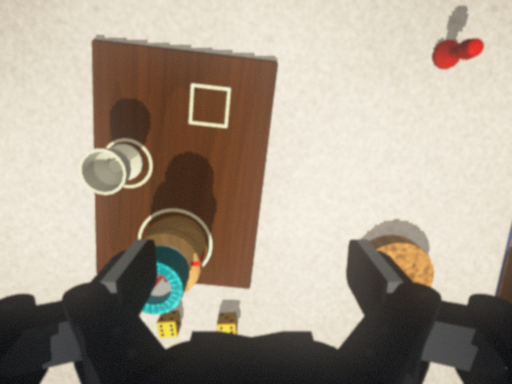

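The four dice that could be the brass one are at scene pixels (123,210), (142,256), (107,280) and (152,289). The black die is at (338,164). The brass die should be the candidate with the lowest y, so I'll compute their positions next.

```bash
python3 - <<'E'
from h import *
c=calibration('scene');im=cv2.imread('pics/scene0.png')
for u,v in [(123,210),(142,256),(107,280),(152,289),(338,164)]: print((u,v),ray(c,u,v,.0125).round(4))
print('square',ray(c,282,230,.008).round(4))
print('ring',ray(c,233,204,.008).round(4),'cap',ray(c,195,213,.11).round(4))
print('board corners',[ray(c,u,v,.008).round(3)[:2] for u,v in [(162,213),(187,291),(317,246)]])
w=calibration('wrist')
print('w square',ray(w,210,106,.008).round(4),'cap',ray(w,160,288,.11).round(4), 'sq side',[ray(w,u,v,.008).round(4)[:2] for u,v in [(192,84),(230,88),(227,128),(189,123)]])
print('w board',[ray(w,u,v,.008).round(3)[:2] for u,v in [(94,38),(277,57),(249,287)]])
A=cv2.resize(im[190:310,90:250],(800,600),interpolation=cv2.INTER_CUBIC);cv2.imwrite('pics/crop0.png',A)
E
```

```text
(123, 210) [ 0.3913 -0.2132  0.0125]
(142, 256) [ 0.5155 -0.2125  0.0125]
(107, 280) [ 0.5363 -0.2888  0.0125]
(152, 289) [ 0.5917 -0.2181  0.0125]
(338, 164) [0.4817 0.2619 0.0125]
square [0.5802 0.065  0.008 ]
ring [0.476  0.0027 0.008 ] cap [ 0.5333 -0.0981  0.11  ]
board corners [array([ 0.432, -0.141]), array([ 0.622, -0.16 ]), array([0.644, 0.11 ])]
w square [0.5778 0.0634 0.008 ] cap [ 0.5386 -0.1005  0.11  ] sq side [array([0.5589, 0.0866]), array([0.6003, 0.0825]), array([0.5962, 0.0394]), array([0.5536, 0.0449])]
w board [array([0.458, 0.132]), array([0.651, 0.114]), array([ 0.621, -0.164])]
```

View pics/crop0.png

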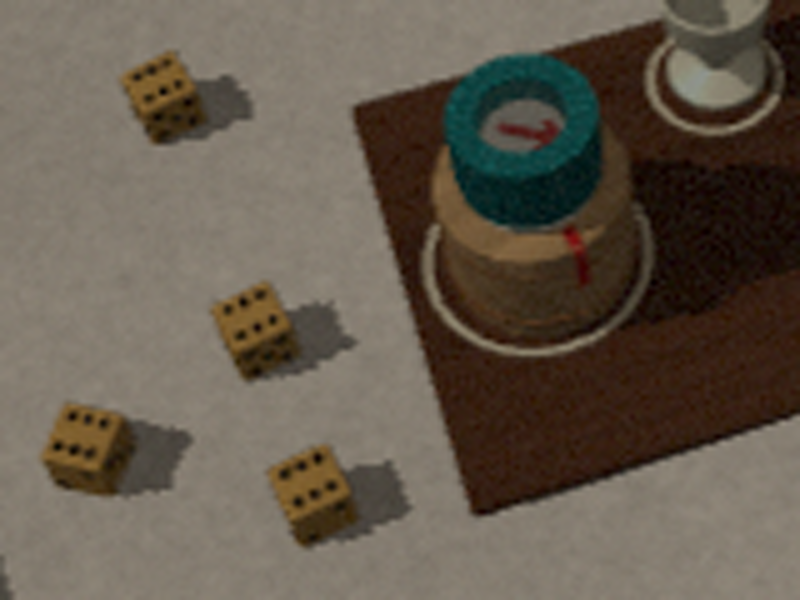

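The candidates, with their estimated positions:
- (123,210): y −0.213
- (142,256): y −0.213
- (107,280): y −0.289
- (152,289): y −0.218

The die at (107,280) is clearly farthest to the robot's right. The crop confirms it is brass with six up, so that's the one I'll take. In the crop the red arrow points roughly right, at about (545,133), and the pot's red mark is at (577,250). I'll move over the die.

>>> {"op": "carry_out", "data": {
  "series": [
    [[0, 0, 0, -1.5, -4.7, 0, 6], [0, 0, 0, -3, -9.4, 0, 6], [0, 0, 0, -4.5, -14, 0, 6], [0, 0, 0, -6, -18.8, -1, 6], [0, 0, 0, -7.4, -23.5, -4, 6], [0, 0, 0, -8.6, -27.5, -7, 6], [0, 0, 0, -8.8, -28.9, -11, 6], [0, 0, 0, -8.8, -28.9, -12, 6]]
  ]
}}

```text
time_s: 0.95
position: [0.5341, -0.2904, 0.2794]
tcp_rot: [[0.004, 1.0, -0.007], [1.0, -0.004, 0.004], [0.004, -0.007, -1.0]]
force: [-0.8, 1.2, -0.1]
grip_width: 0.0601
```

```bash
python3 - <<'E'
from h import *
s=get_state();print(s['time_s'],s['position'],s['tcp_rot'].round(3) if hasattr(s['tcp_rot'],'round') else s['tcp_rot'],s['grip_width'])
im,c=snap('wrist','w1');np.save('w1.npy',c,allow_pickle=True)
print(proj(c,[.536,-.289,.025]))
E
```

```text
0.95 [ 0.53409007 -0.29041755  0.27942735] [[ 0.004  1.    -0.007]
 [ 1.    -0.004  0.004]
 [ 0.004 -0.007 -1.   ]] 0.06008566604876563
(np.float64(256.58310809965275), np.float64(197.17193194987436))
```

View pics/w1.png

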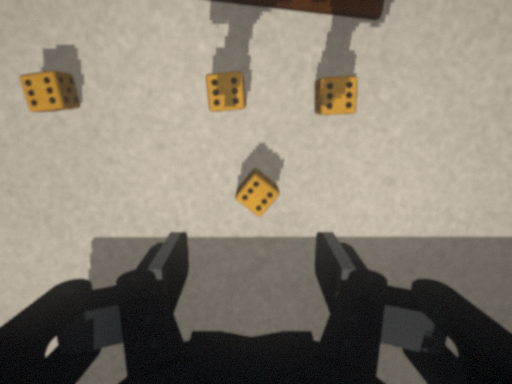

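The target die is at about (258,193), rotated by roughly 40°. The other three are at (50,92), (226,92) and (338,95). Next I'll fit its top face.

```bash
cat >> h.py <<'E'
def fit(im,c,box,z,lo=(10,90,110),hi=(35,255,255)):
    u0,u1,v0,v1=box
    m=cv2.inRange(cv2.cvtColor(im,cv2.COLOR_RGB2HSV),lo,hi)
    k=np.zeros_like(m);k[v0:v1,u0:u1]=m[v0:v1,u0:u1]
    k=cv2.morphologyEx(k,cv2.MORPH_CLOSE,np.ones((7,7),np.uint8))
    v,u=np.nonzero(k); P=np.array([ray(c,a,b,z)[:2] for a,b in zip(u,v)])
    h=cv2.minAreaRect((P*1000).astype(np.float32)); return len(u),h,P.mean(0)
E
python3 - <<'E'
from h import *
c=np.load('w1.npy',allow_pickle=True).item()
im=cv2.imread('pics/w1.png')[:,:,::-1].copy()
for lo in [(10,90,110),(10,90,150),(10,90,180)]:print(fit(im,c,(225,295,155,225),.025,lo))
# square on the board and board edges from first wrist picture
E
```

```text
(1108, ((536.9942626953125, -286.4781494140625), (27.12062644958496, 24.742618560791016), 50.733951568603516), array([ 0.53642909, -0.28707125]))
(1008, ((536.3453979492188, -287.98614501953125), (23.91188621520996, 23.876354217529297), 50.56397247314453), array([ 0.53624099, -0.28791695]))
(936, ((536.2554321289062, -288.6366882324219), (22.867507934570312, 23.13752555847168), 50.81659698486328), array([ 0.53620677, -0.28855132]))
```

The die's centre is at (0.5363, −0.288) and its yaw is −39.3° (modulo 90°). I'll turn the tool and descend partway.

>>> {"op": "carry_out", "data": {
  "series": [
    [[0, 0, -0.14, 0.2, 0.2, 0, 4.6], [0, 0, -0.28, 0.2, 0.2, 0, 4.6], [0, 0, -0.42, 0.2, 0.2, -1, 4.6], [0, 0, -0.56, 0.2, 0.2, -3, 4.6], [0, 0, -0.686, 0.2, 0.2, -5, 4.6], [0, 0, -0.686, 0.2, 0.2, -6, 4.6], [0, 0, -0.686, 0.2, 0.2, -6, 4.6]]
  ]
}}

```text
time_s: 1.7
position: [0.539, -0.2858, 0.2241]
tcp_rot: [[0.63, 0.776, -0.002], [0.776, -0.63, 0.001], [0.0, -0.002, -1.0]]
force: [1.4, 0.4, 0.2]
grip_width: 0.0461
```

```bash
python3 - <<'E'
from h import *
s=get_state();print(s['position'],np.round(s['tcp_rot'],3))
im,c=snap('wrist','w2')
print(proj(c,[.5363,-.288,.025]))
u,v=map(int,proj(c,[.5363,-.288,.025]))
for lo in [(10,90,120),(10,90,160)]:print(fit(im,c,(u-50,u+50,v-55,v+55),.025,lo))
cv2.imwrite('pics/w2.png',im[:,:,::-1])
E
```

```text
[ 0.53898345 -0.28576181  0.22414035] [[ 0.63   0.776 -0.002]
 [ 0.776 -0.63   0.001]
 [ 0.    -0.002 -1.   ]]
(np.float64(251.28427366888513), np.float64(231.18072853174797))
(1767, ((538.0906372070312, -286.0451354980469), (30.373157501220703, 24.301090240478516), 52.050193786621094), array([ 0.53676158, -0.28809971]))
(1647, ((536.1734008789062, -288.79791259765625), (23.327497482299805, 24.270475387573242), 51.08779525756836), array([ 0.53636701, -0.28878987]))
```

View pics/w2.png

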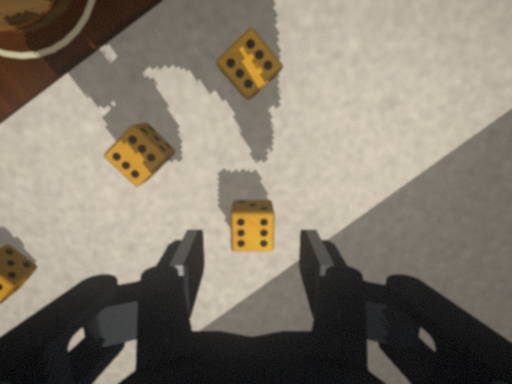

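The die at (252,226) is squared up between the fingers. I'll descend, grip and lift.

>>> {"op": "carry_out", "data": {
  "series": [
    [[0, 0, 0, -0.25, -0.25, -2, 4.6], [0, 0, 0, -0.25, -0.25, -4.4, 4.6], [0, 0, 0, -0.25, -0.25, -4.5, 4.6], [0, 0, 0, -0.25, -0.25, -4.5, 2], [0, 0, 0, -0.25, -0.25, -4.5, 1.5], [0, 0, 0, -0.25, -0.25, -4.5, 1.5], [0, 0, 0, -0.25, -0.25, -4.5, 1.5]]
  ],
  "force": 40
}}

```text
time_s: 2.45
position: [0.5373, -0.29, 0.1813]
tcp_rot: [[0.633, 0.774, 0.002], [0.774, -0.633, -0.002], [0.0, 0.003, -1.0]]
force: [0.8, 1.0, 3.6]
grip_width: 0.0238
```

>>> {"op": "carry_out", "data": {
  "series": [
    [[0, 0, 0, 0, 0, 4, 1.5], [0, 0, 0, 0, 0, 9, 1.5], [0, 0, 0.1, 0, 1, 13.5, 1.5], [0, 0, 0.22, 0.5, 5, 16, 1.5], [0, 0, 0.34, 1, 10, 16, 1.5], [0, 0, 0.46, 1.6, 15, 16, 1.5], [0, 0, 0.58, 2.3, 20, 16, 1.5], [0, 0, 0.586, 3, 25, 16, 1.5]]
  ]
}}

```text
time_s: 3.25
position: [0.5661, -0.0393, 0.3404]
tcp_rot: [[0.098, 0.995, 0.001], [0.995, -0.098, -0.0], [-0.0, 0.001, -1.0]]
force: [0.2, -0.3, -0.6]
grip_width: 0.0242
```

>>> {"op": "carry_out", "data": {
  "series": [
    [[0, 0, 0, 0.6, 5, 0, 1.5], [0, 0, 0, 1.2, 10, -3, 1.5], [0, 0, 0, 1.2, 10.2, -7, 1.5], [0, 0, 0, 1.2, 10.2, -7, 1.5], [0, 0, 0, 1.2, 10.2, -7, 1.5]]
  ]
}}

```text
time_s: 3.75
position: [0.5776, 0.061, 0.2692]
tcp_rot: [[0.099, 0.995, -0.003], [0.995, -0.099, -0.0], [-0.001, -0.003, -1.0]]
force: [0.8, -0.1, -0.9]
grip_width: 0.0242
```

```bash
python3 - <<'E'
from h import *
s=get_state();print(s['time_s'],s['position'],np.round(s['tcp_rot'],3),s['grip_width'])
im,c=snap('wrist','w3');np.save('w3.npy',c,allow_pickle=True)
print(proj(c,[.579,.0642,.008]))
cv2.imwrite('pics/w3.png',im[:,:,::-1])
E
```

```text
3.75 [0.57760225 0.06101694 0.26922764] [[ 0.099  0.995 -0.003]
 [ 0.995 -0.099 -0.   ]
 [-0.001 -0.003 -1.   ]] 0.0242451836293381
(np.float64(253.82992483996588), np.float64(190.52294551972284))
```

View pics/w3.png

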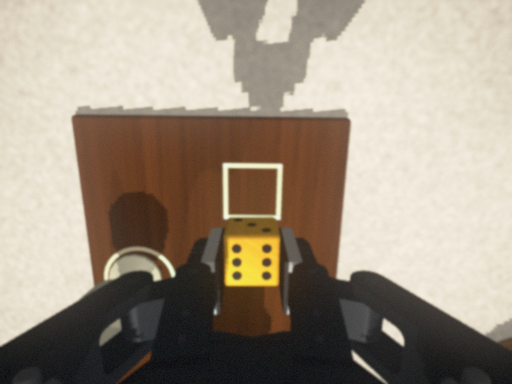

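The die is held square. The drawn square, at pixels (222–283, 163–219) with centre (252.5,191), matches my estimate to within about 1 mm. Lowering.

>>> {"op": "carry_out", "data": {
  "series": [
    [[0, 0, 0, 0.2, 0.2, -3, 1.5], [0, 0, 0, 0.2, 0.2, -6, 1.5], [0, 0, 0, 0.2, 0.2, -7.6, 1.5], [0, 0, 0, 0.2, 0.2, -7.6, 1.5], [0, 0, 0, 0.2, 0.2, -7.6, 1.5]]
  ]
}}

```text
time_s: 4.3
position: [0.5816, 0.0619, 0.1958]
tcp_rot: [[0.101, 0.995, 0.003], [0.995, -0.101, -0.0], [0.0, 0.003, -1.0]]
force: [-0.0, -1.5, 0.2]
grip_width: 0.0237
```

>>> {"op": "carry_out", "data": {
  "series": [
    [[0, 0, 0, -0.15, 0.1, -0.4, 1.5], [0, 0, 0, -0.15, 0.1, -0.6, 1.5], [0, 0, 0, -0.15, 0.1, -0.7, 1.5], [0, 0, 0, -0.15, 0.1, -0.7, 1.5]]
  ]
}}

```text
time_s: 4.7
position: [0.5797, 0.0638, 0.1894]
tcp_rot: [[0.1, 0.995, 0.003], [0.995, -0.1, -0.001], [-0.0, 0.003, -1.0]]
force: [-2.9, -0.6, 9.5]
grip_width: 0.0239
```

The contact force shows the die is on the board. Release and rise.

>>> {"op": "carry_out", "data": {
  "series": [
    [[0, 0, 0, 0, 0, 0.1, 2.8], [0, 0, 0, 0, 0, 0.1, 3.6], [0, 0, 0, 0, 0, 0.1, 4.4], [0, 0, 0, 0, 0, 3, 4.4], [0, 0, 0, 0, 0, 8, 4.4], [0, 0, 0, 0, -2, 13, 6], [0, 0, 0, -0.5, -4, 17, 7], [0, 0, 0, -1, -6, 20, 8]]
  ]
}}

```text
time_s: 5.5
position: [0.5692, 0.0034, 0.3902]
tcp_rot: [[0.099, 0.995, 0.004], [0.995, -0.099, -0.0], [-0.0, 0.004, -1.0]]
force: [1.1, -0.4, -0.6]
grip_width: 0.0798
```

>>> {"op": "carry_out", "data": {
  "series": [
    [[0, 0, 0, -1, -5, 0, 8.5], [0, 0, 0, -3, -10, 0, 8.5], [0, 0, 0, -3.4, -10, 0, 8.5], [0, 0, 0, -3.4, -10, 0, 8.5], [0, 0, 0, -3.4, -10, 0, 8.5]]
  ]
}}

```text
time_s: 6.0
position: [0.5348, -0.0957, 0.3864]
tcp_rot: [[0.1, 0.995, -0.0], [0.995, -0.1, 0.001], [0.001, -0.0, -1.0]]
force: [0.1, 0.3, -0.1]
grip_width: 0.0851
```

```bash
python3 - <<'E'
from h import *
s=get_state();print(s['time_s'],s['position'],np.round(s['tcp_rot'],3),s['grip_width'])
im,c=snap('wrist','w4');np.save('w4.npy',c,allow_pickle=True)
print(proj(c,[.536,-.1,.11]))
u,v=map(int,proj(c,[.579,.064,.033]));print(u,v,[fit(im,c,(max(u-40,0),u+40,max(v-40,0),v+40),.033,(10,90,t)) for t in (120,160)])
E
```

```text
6.0 [ 0.53479034 -0.09565368  0.38640489] [[ 0.1    0.995 -0.   ]
 [ 0.995 -0.1    0.001]
 [ 0.001 -0.    -1.   ]] 0.08513982663967452
(np.float64(253.61739508317618), np.float64(194.91426746413194))
283 -8 [(485, ((573.0652465820312, 47.24272918701172), (21.324798583984375, 42.071014404296875), 84.33834838867188), array([0.57797497, 0.05035978])), (213, ((579.0013427734375, 54.52365493774414), (5.659811019897461, 23.625553131103516), 84.33177947998047), array([0.57895036, 0.0545694 ]))]
```

View pics/w4.png

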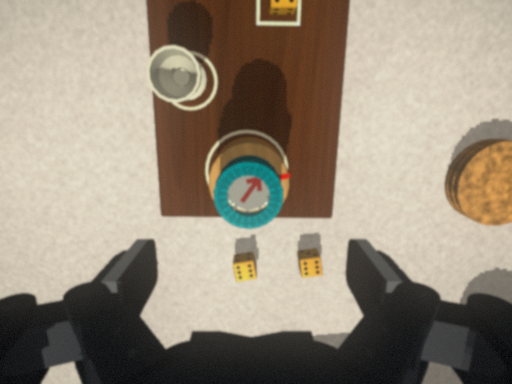

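The brass die is inside the square, at the top edge of the picture around (284,5). The cap centre is near (249,194), the arrow points up and to the right at about 52°, and the red mark is to the right at (285,176). That leaves about 0.9 rad clockwise to turn.

```bash
python3 - <<'E'
from h import *
c=np.load('w4.npy',allow_pickle=True).item()
im=cv2.imread('pics/w4.png')
m=cv2.inRange(cv2.cvtColor(im,cv2.COLOR_BGR2HSV),(80,80,40),(100,255,255));m[240:]=0
pts=cv2.findNonZero(m);h=cv2.convexHull(pts);print(cv2.fitEllipse(h),cv2.boundingRect(h))
(u,v),_=cv2.minEnclosingCircle(h);print(ray(c,u,v,.11),ray(c,u,v,.10))
c2=calibration('scene');im=cv2.imread('pics/scene0.png')
m=cv2.inRange(cv2.cvtColor(im,cv2.COLOR_BGR2HSV),(80,80,40),(100,255,255));m[:190]=0;m[250:]=0;m[:,:150]=0;m[:,230:]=0
print('scene bbox',cv2.boundingRect(cv2.findNonZero(m)), 'proj', proj(c2,[.5345,-.1,.11]))
print(get_state()['joint_positions'])
E
```

```text
((248.10769653320312, 192.8058319091797), (68.67229461669922, 71.4253158569336), 3.7173268795013428) (214, 157, 69, 71)
[ 0.53192684 -0.09736048  0.11      ] [ 0.53153353 -0.10016448  0.1       ]
scene bbox (179, 201, 31, 35) proj (np.float64(194.27030798050265), np.float64(213.85404988319445))
[-2.95256837e-01  1.43269675e-01 -2.31202353e-01  1.19661440e+00
  5.08612654e-04  1.37443829e+00]
```

>>> {"op": "carry_out", "data": {
  "series": [
    [[0, 0, 0.13, -0.2, -0.25, -3, 8.5], [0, 0, 0.26, -0.2, -0.25, -6, 8.5], [0, 0, 0.39, -0.2, -0.25, -9, 8.5], [0, 0, 0.5, -0.2, -0.25, -11, 8.5], [0, 0, 0.5, -0.2, -0.25, -12.6, 8.5], [0, 0, 0.5, -0.2, -0.25, -12.6, 8.5]]
  ],
  "force": 60
}}

```text
time_s: 6.65
position: [0.5318, -0.0967, 0.2579]
tcp_rot: [[-0.391, 0.92, -0.006], [0.92, 0.392, 0.002], [0.004, -0.004, -1.0]]
force: [-0.3, 0.1, 0.1]
grip_width: 0.0848
```

>>> {"op": "carry_out", "data": {
  "series": [
    [[0, 0, 0, 0, 0, 0, 6], [0, 0, 0, 0, 0, 0, 5], [0, 0, 0, 0, 0, 0, 4], [0, 0, 0, 0, 0, 0, 4], [0, 0, 0, 0, 0, 0, 4], [0, 0, 0, 0, 0, 0, 4]]
  ]
}}

```text
time_s: 7.25
position: [0.5318, -0.0989, 0.262]
tcp_rot: [[-0.389, 0.921, -0.003], [0.921, 0.389, -0.003], [-0.001, -0.004, -1.0]]
force: [-6.4, -2.6, 3.9]
grip_width: 0.054
```

The cap is gripped, with an opening of 54 mm. Press down.

>>> {"op": "carry_out", "data": {
  "series": [
    [[0, 0, 0, 0, 0, -0.3, 4], [0, 0, 0, 0, 0, -0.6, 4], [0, 0, -0.03, 0, 0, -0.8, 4], [0, 0, -0.06, 0, 0, -0.8, 4], [0, 0, -0.06, 0, 0, -0.8, 4]]
  ]
}}

```text
time_s: 7.75
position: [0.532, -0.0989, 0.2564]
tcp_rot: [[-0.333, 0.943, -0.002], [0.943, 0.333, -0.003], [-0.002, -0.003, -1.0]]
force: [-11.0, -0.2, 19.6]
grip_width: 0.054
```

>>> {"op": "carry_out", "data": {
  "series": [
    [[0, 0, -0.06, -0.1, 0, 0, 4], [0, 0, -0.12, -0.1, 0, 0, 4], [0, 0, -0.18, -0.1, 0, 0, 4], [0, 0, -0.24, -0.1, 0, 0, 4], [0, 0, -0.3, -0.1, 0, 0, 4], [0, 0, -0.3, -0.1, 0, 0, 4]]
  ]
}}

```text
time_s: 8.35
position: [0.5317, -0.0989, 0.2565]
tcp_rot: [[-0.039, 0.999, 0.0], [0.999, 0.039, -0.003], [-0.003, 0.0, -1.0]]
force: [-7.6, -1.2, 14.7]
grip_width: 0.0544
```

```bash
python3 - <<'E'
from h import *
s=get_state();print(s['position'],s['force'],s['moment'],s['joint_positions'])
im,c=snap('wrist','w5')
A=cv2.resize(im[150:384,120:400],(560,468),interpolation=cv2.INTER_CUBIC)
B=cv2.resize(get_image('scene')[170:270,150:250],(468,468),interpolation=cv2.INTER_CUBIC)
cv2.imwrite('pics/w5c.png',cv2.resize(np.hstack([A,B]),(800,364))[:,:,::-1])
E
```

```text
[ 0.53172256 -0.09892225  0.25648188] [-7.62325107 -1.15601736 14.72824904] [-0.08172111  1.86924569  0.06521571] [-0.30291396  0.25276477 -0.39443263  0.92262567 -0.00258183  1.22895173]
```

View pics/w5c.png

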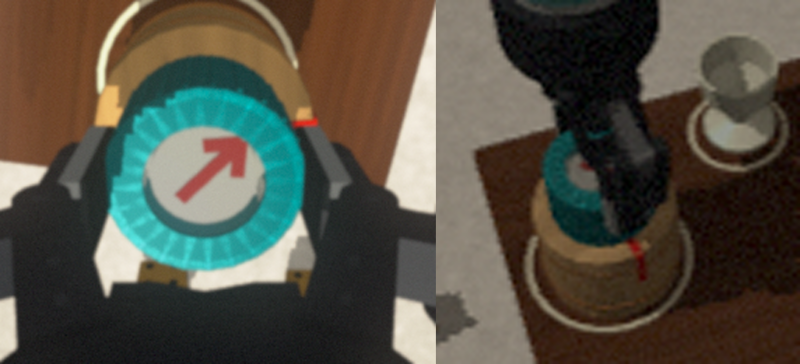

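The cap is gripped and visible. The arrow is still at about 43° in a world-aligned view, so most of the turn so far was play. Continue clockwise.

>>> {"op": "carry_out", "data": {
  "series": [
    [[0, 0, -0.09, 0, 0, 0, 4], [0, 0, -0.18, 0, 0, 0, 4], [0, 0, -0.27, 0, 0, 0, 4], [0, 0, -0.36, 0, 0, 0, 4], [0, 0, -0.45, 0, 0, 0, 4], [0, 0, -0.5, 0, 0, 0, 4], [0, 0, -0.5, 0, 0, 0, 4]]
  ]
}}

```text
time_s: 9.15
position: [0.5321, -0.099, 0.2565]
tcp_rot: [[0.445, 0.896, 0.001], [0.896, -0.445, -0.003], [-0.002, 0.002, -1.0]]
force: [-6.0, -1.1, 14.7]
grip_width: 0.0539
```

```bash
cat > arrow.py <<'E'
from h import *
import sys
s=get_state();print(s['position'],s['force'],s['moment'])
im,c=snap('wrist',sys.argv[1])
hsv=cv2.cvtColor(im,cv2.COLOR_RGB2HSV)
m=cv2.inRange(hsv,(0,110,80),(7,255,255))|cv2.inRange(hsv,(172,110,80),(180,255,255))
n,l,st,ce=cv2.connectedComponentsWithStats(m)
zc=float(sys.argv[2])
for i in range(1,n):
    if st[i,4]<12: continue
    v,u=np.nonzero(l==i); P=np.array([ray(c,a,b,zc)[:2] for a,b in zip(u,v)])-[.532,-.0985]
    q=P-P.mean(0); w,V=np.linalg.eigh(q.T@q); d=V[:,1]; t=q@d
    if (t**3).sum()>0: d=-d   # crude: head is heavy, tail long
    d=-d if (t**3).sum()==0 else d
    print(ce[i].round(),st[i,4],'centre',P.mean(0).round(4),'axis deg (mod 180)',np.degrees(np.arctan2(d[1],d[0])).round(1))
E
python3 arrow.py w6 .09
python3 - <<'E'
import sys;sys.path.insert(0,'.')
E
```

```text
[ 0.53211051 -0.09898133  0.25649381] [-6.02725474 -1.09160538 14.68196756] [0.02623941 1.76788386 0.0541806 ]
[305. 203.] 189 centre [0.0323 0.0098] axis deg (mod 180) -170.2
[260. 255.] 656 centre [ 0.0031 -0.0041] axis deg (mod 180) 19.7
```

The lid is being driven, with the arrow now at about 20°. About 0.44 rad remains.

>>> {"op": "carry_out", "data": {
  "series": [
    [[0, 0, -0.09, 0, 0, 0, 4], [0, 0, -0.18, 0, 0, 0, 4], [0, 0, -0.27, 0, 0, 0, 4], [0, 0, -0.36, 0, 0, 0, 4], [0, 0, -0.42, 0, 0, 0, 4], [0, 0, -0.46, 0, 0, 0, 4], [0, 0, -0.46, 0, 0, 0, 4]]
  ]
}}

```text
time_s: 9.9
position: [0.5334, -0.0988, 0.2563]
tcp_rot: [[0.796, 0.605, 0.006], [0.605, -0.796, -0.002], [0.004, 0.005, -1.0]]
force: [-3.5, 1.1, 8.7]
grip_width: 0.0539
```

```bash
python3 arrow.py w7 .09
```

```text
[ 0.53339456 -0.09879072  0.25629671] [-3.45185886  1.14882815  8.71334788] [-0.03472107  0.09409023 -0.12941473]
[284. 185.] 234 centre [0.0365 0.0077] axis deg (mod 180) -158.3
[256. 257.] 678 centre [ 0.0016 -0.0038] axis deg (mod 180) 9.8
```

```bash
python3 - <<'E'
from h import *
c=calibration('wrist')
im=cv2.imread('pics/w7.png')
print('mark',ray(c,284,185,.068)-[.532,-.0985,0])
cv2.imwrite('pics/w7c.png',np.hstack([cv2.resize(cv2.imread(f'pics/{n}.png')[150:340,150:370],(400,345),interpolation=cv2.INTER_CUBIC) for n in('w6','w7')]))
E
```

```text
mark [0.0334877  0.00231843 0.068     ]
```

View pics/w7c.png

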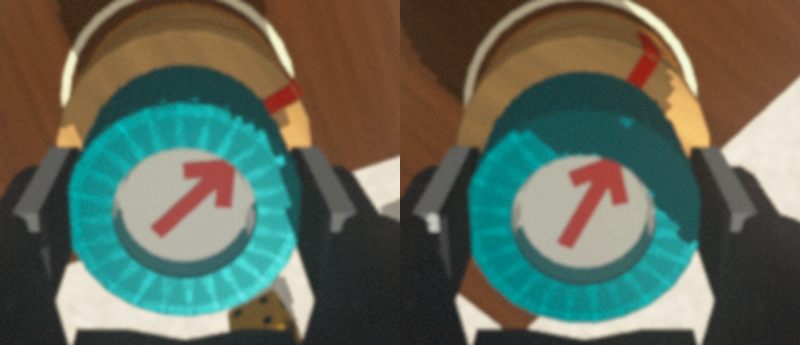

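```bash
python3 - <<'E'
from h import *
def an(n,c,z=.1):
    im=cv2.imread(f'pics/{n}.png');hsv=cv2.cvtColor(im,cv2.COLOR_BGR2HSV)
    m=cv2.inRange(hsv,(0,100,70),(8,255,255))|cv2.inRange(hsv,(171,100,70),(180,255,255))
    k,l,st,ce=cv2.connectedComponentsWithStats(m)
    for i in range(1,k):
        if st[i,4]<12 or not(200<ce[i][0]<330 and ce[i][1]>150):continue
        v,u=np.nonzero(l==i);P=np.array([ray(c,a,b,z)[:2] for a,b in zip(u,v)]);q=P-P.mean(0);w,V=np.linalg.eigh(q.T@q);d=V[:,1]
        p68=np.array([ray(c,a,b,.068)[:2] for a,b in zip(u,v)]).mean(0)-[.532,-.0985]
        print(n,ce[i].round(),st[i,4],'axis',np.degrees(np.arctan2(d[1],d[0]))%180,'as mark',p68.round(4),np.degrees(np.arctan2(p68[1],p68[0])))
an('w4',np.load('w4.npy',allow_pickle=True).item()); an('w7',calibration('wrist'))
E
```

```text
w4 [285. 176.] 66 axis 8.847819689843675 as mark [0.0338 0.0019] 3.1802528102271186
w4 [252. 187.] 173 axis 50.14041207326965 as mark [ 0.0021 -0.0058] -70.23005590646186
w7 [284. 184.] 260 axis 22.585147055543132 as mark [0.0337 0.0024] 4.089589612016017
w7 [256. 257.] 706 axis 9.93829051699305 as mark [-0.0071 -0.0111] -122.71747935773197
```

The mark's direction is about 3.6° and the arrow is at 9.9°, so the lid is about 0.1 rad short of the stop, or at it within measuring error. I'll press a little more, grip harder and turn further to find the stop.

>>> {"op": "carry_out", "data": {
  "series": [
    [[0, 0, 0, 0, 0, -0.1, 4], [0, 0, -0.06, 0, 0, -0.2, 4], [0, 0, -0.12, 0, 0, -0.2, 4], [0, 0, -0.18, 0, 0, -0.2, 4], [0, 0, -0.24, 0, 0, -0.2, 4]]
  ],
  "force": 90
}}

```text
time_s: 10.45
position: [0.5337, -0.0991, 0.2563]
tcp_rot: [[0.918, 0.397, 0.007], [0.397, -0.918, -0.003], [0.005, 0.006, -1.0]]
force: [-5.6, 1.5, 20.2]
grip_width: 0.0536
```

```bash
python3 arrow.py w8 .1; python3 -c "
from h import *
s=get_state();print(s['joint_positions'],s['tau'])"
```

```text
[ 0.53372293 -0.09911321  0.25634938] [-5.62236875  1.53959189 20.18727357] [-0.12057644  0.99102834  0.00431751]
[270. 178.] 249 centre [0.04  0.007] axis deg (mod 180) -165.3
[254. 256.] 668 centre [ 0.0057 -0.0007] axis deg (mod 180) 10.2
[-3.02439626e-01  2.53919634e-01 -3.93299615e-01  9.16198904e-01
 -1.31842780e-03  2.43247711e+00] [ -0.16202613 -28.39050829  20.74635744  -2.10604593   0.40643491
   0.12845012]
```

>>> {"op": "carry_out", "data": {
  "series": [
    [[0, 0, -0.08, 0, 0, 0, 4], [0, 0, -0.16, 0, 0, 0, 4], [0, 0, -0.24, 0, 0, 0, 4], [0, 0, -0.3, 0, 0, 0, 4]]
  ]
}}

```text
time_s: 10.9
position: [0.5339, -0.0996, 0.2564]
tcp_rot: [[0.994, 0.109, 0.007], [0.109, -0.994, -0.006], [0.006, 0.007, -1.0]]
force: [-6.0, -1.1, 19.3]
grip_width: 0.053
```

```bash
python3 arrow.py w9 .1; python3 - <<'E'
from h import *
a=cv2.imread('pics/w9.png')[150:340,150:370]
im,c=snap('side','s9');u,v=map(int,proj(c,[.532,-.0985,.09]));print(u,v)
b=im[v-45:v+45,u-52:u+52,::-1]
cv2.imwrite('pics/w9c.png',np.hstack([cv2.resize(x,(400,345),interpolation=cv2.INTER_CUBIC) for x in(a,b)]))
E
```

```text
[ 0.53389354 -0.09960454  0.25638051] [-5.96040112 -1.14156456 19.28918872] [-0.67701115  1.08021465 -0.03807272]
[251. 175.] 249 centre [0.0414 0.0027] axis deg (mod 180) 6.5
[250. 255.] 673 centre [ 0.0058 -0.0011] axis deg (mod 180) 7.1
272 217
```

View pics/w9c.png

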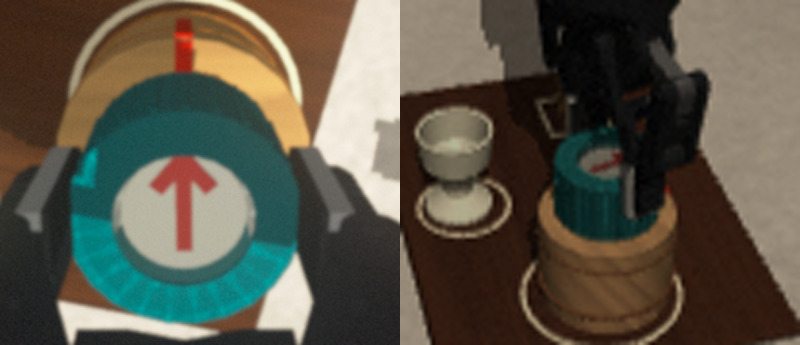

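The arrow and the red mark now line up: both sit at column 184 of the crop, with axes at 7.1° and 6.5°. Further turning no longer moves the lid, so it is at its stop. The egg cup is standing in its ring. Release and rise.

>>> {"op": "carry_out", "data": {
  "series": [
    [[0, 0, 0, 0, 0, 0.1, 6.5], [0, 0, 0, 0, 0, 0.1, 8.5], [0, 0, 0, 0, 0, 0.1, 8.5], [0, 0, 0, 0, 0, 0.1, 8.5], [0, 0, 0, 0, 0, 4, 8.5], [0, 0, 0, 0, 0, 8, 8.5], [0, 0, 0, -2, 0, 13, 8.5], [0, 0, 0, -4, 0, 17, 8.5]]
  ]
}}

```text
time_s: 11.8
position: [0.4917, -0.0985, 0.422]
tcp_rot: [[0.994, 0.111, -0.0], [0.111, -0.994, 0.0], [-0.0, -0.0, -1.0]]
force: [0.7, 0.7, -0.5]
grip_width: 0.0851
```

>>> {"op": "carry_out", "data": {
  "series": [
    [[0, 0, 0.14, -3, 0, 0, 8.5], [0, 0, 0.28, -6, 0, 0, 8.5], [0, 0, 0.42, -6, 0, 0, 8.5], [0, 0, 0.42, -6, 0, 0, 8.5]]
  ]
}}

```text
time_s: 12.2
position: [0.431, -0.0985, 0.4206]
tcp_rot: [[0.863, 0.506, 0.0], [0.506, -0.863, 0.0], [0.0, -0.0, -1.0]]
force: [0.0, 0.1, -0.2]
grip_width: 0.0851
```

```bash
python3 - <<'E'
from h import *
s=get_state();print(s['position'],s['force'])
im,c=snap('scene','s10')
m=cv2.inRange(cv2.cvtColor(im,cv2.COLOR_RGB2HSV),(80,80,40),(100,255,255));m[:190]=0;m[250:]=0;m[:,:150]=0;m[:,230:]=0
print('cap bbox',cv2.boundingRect(cv2.findNonZero(m)))
print('die',fit(im,c,(262,304,200,245),.033),'expected px',proj(c,[.579,.064,.033]))
cv2.imwrite('pics/s10c.png',cv2.resize(im[170:295,155:325],(800,588),interpolation=cv2.INTER_CUBIC)[:,:,::-1])
E
```

```text
[ 0.43100468 -0.09846206  0.42056354] [ 0.02206123  0.12840486 -0.16484217]
cap bbox (179, 201, 31, 34)
die (113, ((579.9656982421875, 64.0896224975586), (24.56538963317871, 22.15520668029785), 85.33946228027344), array([0.58012668, 0.06449841])) expected px (np.float64(281.9382719788166), np.float64(222.88199626899024))
```

View pics/s10c.png

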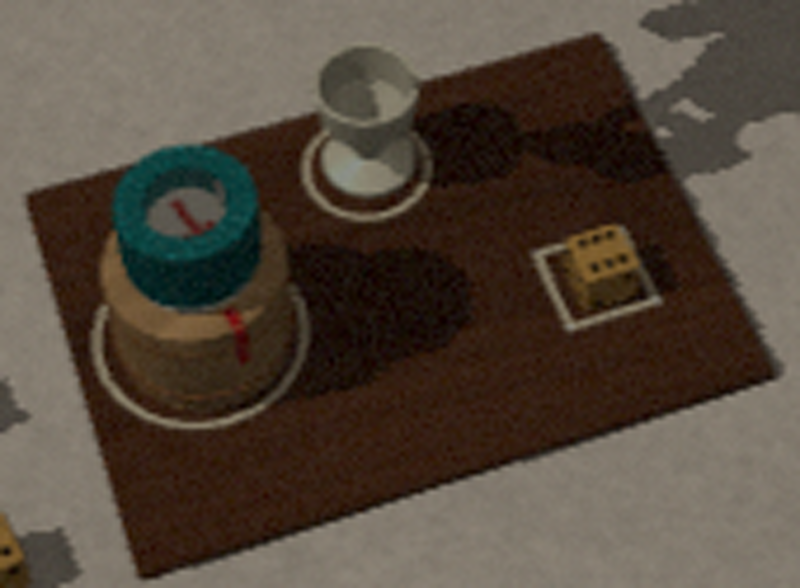

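The cap is up again (its bounding box is back to the starting size). The die is in its square with six up, and the egg cup is in its ring. I'll do one numeric check of the lid from the same viewpoint as w4.

>>> {"op": "carry_out", "data": {
  "series": [
    [[0, 0, 0.14, 4, 0, 0, 8.5], [0, 0, 0.28, 8, 0, -1, 8.5], [0, 0, 0.42, 10, 0, -3, 8.5], [0, 0, 0.43, 10.4, 0.2, -3.4, 8.5], [0, 0, 0.43, 10.4, 0.2, -3.4, 8.5]]
  ]
}}

```text
time_s: 12.75
position: [0.536, -0.0962, 0.385]
tcp_rot: [[0.575, 0.818, -0.004], [0.818, -0.575, 0.001], [-0.001, -0.004, -1.0]]
force: [0.0, 0.1, -0.6]
grip_width: 0.0848
```

```bash
python3 arrow.py w11 .1; python3 - <<'E'
from h import *
c=calibration('wrist');im=cv2.imread('pics/w11.png')
m=cv2.inRange(cv2.cvtColor(im,cv2.COLOR_BGR2HSV),(80,80,40),(100,255,255));m[240:]=0
h=cv2.convexHull(cv2.findNonZero(m));print(cv2.boundingRect(h),ray(c,*cv2.minEnclosingCircle(h)[0],.11))
cv2.imwrite('pics/w11c.png',cv2.resize(im[130:250,190:310],(600,600),interpolation=cv2.INTER_CUBIC))
E
```

```text
[ 0.53601877 -0.09618853  0.38500097] [ 0.02727962  0.10946452 -0.63768963] [ 0.00865373 -0.00042502  0.00882492]
[279. 161.] 63 centre [0.0336 0.0078] axis deg (mod 180) 9.5
[256. 189.] 162 centre [ 0.0048 -0.001 ] axis deg (mod 180) 8.9
(217, 158, 69, 72) [ 0.53236968 -0.09823579  0.11      ]
```

View pics/w11c.png

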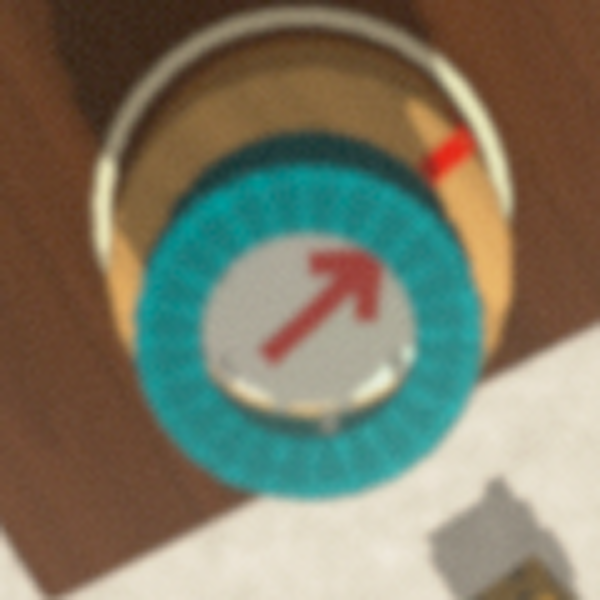

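From this viewpoint the arrow axis (8.9°) and the mark axis (9.5°) agree within a degree. The cap is up and the arm is clear of everything, so I'm handing in.

```bash
python3 -c "
from workcell import *
print(finish_job())"
```

```text
the job is handed in; nothing more can be done
None
```

Both parts of the job are done and handed in at about 13 s; the hand-in gave no verdict.

**Brass die:** I took the one farthest to the robot's right and laid it in the drawn square. The last check put it about 1 mm from the square's centre, square with the outline to about 1° and six up.

**Bamboo pot:** I pressed the cap down and turned it clockwise until the lid stopped moving, then let it spring back up.
- **Lid angle:** In the last picture the arrow and the red mark point the same way to within 1° (8.9° and 9.5°). Working from the mark's centre instead of its axis puts the lid up to about 5° short, or roughly 0.9 rad, which is still past the 0.88 limit.
- **Stop not confirmed by torque:** I never saw a clear rise in wrist torque at the stop. I judged it from the arrow lining up and no longer moving.
- **Cap height:** The cap looks the same size in the picture as it did at the start, so it is up.

**Other things:** The egg cup is standing in its ring. I did not look at the black die again, but the arm never went near it.

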